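# Clear the call console and key in a patient call

## Robot

A 6-joint arm with a two-finger parallel gripper is mounted at the origin on a cart in front of the work surface, level with it; the furniture and walls round the work are solid. World frame = base frame: x ahead of the robot, y to its left, z up, the work surface at z = 0. Lengths are in m, angles in rad, forces in N, time in s.
With the tool pointing down it reaches from about 0.325 to 0.875 m from the base axis. Payload 4.4 kg.
Tool frame: the origin (TCP) lies between the finger pads; the fingertips stand 11 mm ahead of it and the grasp point (between the pads) lies 8 mm behind it; z points along the fingers, y is the line along which they close (so a half turn about z gives the same grasp; the last joint's range is limited). The gripper opens to 85 mm and grips with 20 to 120 N. Pads are 22 mm wide; open, the fingers measure 114 mm over their backs; the gripper's body (76 mm by 85 mm) begins 54 mm behind the grasp point. The pads swing forward as they close: fully open they stand 13 mm farther back than shut.
Start: joints at [1.155, 0.207, 1.542, -0, 1.393, -0.15], TCP at [0.151, 0.555, 0.203] pointing down, gripper open.
Joint ranges: [-2.73, 2.73], [-0.86, 2.22], [0.23, 2.46], [-1.11, 4.25], [0.08, 2.63], [-2.82, 2.82]. Speed limits (rad/s): [2.79, 2.79, 3.14, 3.14, 3.14, 3.14].

## Interface

Orientations are given as a rotation vector (axis times angle).
In Python, from workcell import manip gives the robot as it stands. The module is installed in compiled form; this text tells all that it offers.
- The arm moves only by the tool drive_tool, never from a script. Its argument "targets" is a list of rows, each a list of 5 numbers: the opening, from 0 (shut) to 1 (fully open), then the shift along the tool's x, y, z in m, then the turn about the tool's z in rad. In form: [[hand, tx, ty, tz, twist], ...]. A call has 1 to 5 rows; each row shifts and turns the commanded pose from where the row before left it, along the tool's axes as they then stand; what a row does not reach is not made up. A row lasts 1/10 s, in which the tool goes at most 50 mm and 8.59 degrees, less where a joint would pass 70% of its speed; a pose out of reach is approached as far as the arm can. A call is refused whole if a number of a shift passes 0.05 or a number of a turn 0.15, either way. A call with a gripper value outside its range is refused whole. The fingers move at their own pace and stop on an object; "newtons" is the grip in N (left out, the last holds). Time passes only in rows, so rows that do not move let the fingers close. It gives the time, the measured TCP pose, the force, the opening and the grip force at its end, in the units of the state.
- manip.read_state(): the state, without advancing time (a new reading comes with each control period).
- manip.grab_frame(name): name is "scene" or "top"; returns the picture (400x640x3 uint8, blue, green, red); there is no depth.
- manip.camera_model(name): a dict with "mtx" (3x3 intrinsics, pixels), "k1" (the pictures are not rectified: a ray, as slopes to the right and down, at radius r is drawn at 1 + k1 r^2 times it, then the intrinsics apply), "position" and "orientation" of the camera in the world. Camera axes: x right, y down, z forward; pixel columns grow to the right and rows downward; lengths in m; the calibration is good to about 2 mm. A picture is of the moment at which its call begins. camera_model takes no time and is no camera call.
- manip.finish_job(): hands the job in; it is judged then, once.
The state is a dict: "clock": time; "joint_pos": joint angles; "joint_velocities": joint speeds; "effort": joint torques, N m; "position": TCP position; "tool_rot": TCP orientation; "wrist_force": force on the tool from outside, world axes, zero at the start; "torque": the same for the moment, N m; "width": finger opening in m; "grasp_force": force on a finger pad.
Only numpy, scipy, OpenCV 4.12 (cv2) and the standard library are available. Lean on these libraries where they do the work, as an engineer would, in place of code of your own. Each camera call takes 0.05 s, during which the arm holds its last target. There are 200 camera calls.

## Task

A small white carton with red bands has been left lying on the keys of the call console. Lift it off and set it down gently and upright on the bare desk, not touching the console. Then key in the call, one key at a time: press the round key, then the plus-shaped key, then the square key, each right down until it stays latched, and last press the long bar all the way down and let it spring back up. Leave the tub of tubes, the tube rack and the jar where they stand.

Things in the scene. Friction and masses are not known exactly. Their poses are not given: they have to be found in the camera images.
- console: Low grey desktop console that stands fast on the desk: 170 mm deep (its x), 220 mm wide (its y), flat top 32 mm above the desk. Origin at the centre of its underside, on the desk; z up, x away from the robot, y to the left (yaw varies). From front (-x) to back: the long bar at x = -55 mm, the row of three keys at x = +8 mm (y = -66, 0, +66 mm), a flat dark display window at x = +60 mm. The desk to its right (-y side) is bare for at least 0.13 m beyond its edge.
- lancet_box: White carton with red bands, a closed rigid box 60 mm (its x) by 90 mm (its y) by 45 mm high, about 0.12 kg. Origin at the centre of its underside; z up. It starts lying upright across the row of keys, its underside 44 mm above the desk, turned a little against the console; grasp it across its 60 mm.
- key_round_top (a point): Round key, 46 mm across: a white plastic cap, its top 44 mm above the desk when up; it stands 12 mm proud of the console's flat top. Its point is the centre of its upper face and moves with it. It moves straight down. It takes one of the three places in the console's row of keys, centres 66 mm apart; which key has which place varies.
- key_plus_top (a point): Plus-shaped key, 46 mm across, arms 18 mm wide along the console's x and y: a white plastic cap, its top 44 mm above the desk when up; it stands 12 mm proud of the console's flat top. Its point is the centre of its upper face and moves with it. It moves straight down. It takes one of the three places in the console's row of keys, centres 66 mm apart; which key has which place varies.
- key_square_top (a point): Square key, 46 by 46 mm: a white plastic cap, its top 44 mm above the desk when up; it stands 12 mm proud of the console's flat top. Its point is the centre of its upper face and moves with it. It moves straight down. It takes one of the three places in the console's row of keys, centres 66 mm apart; which key has which place varies.
- call_bar_top (a point): Long bar key at the front of the console, 28 mm (console's x) by 140 mm (console's y): a white plastic cap, its top 44 mm above the desk when up. The point is the centre of its upper face and moves with it.
- key_round (a joint): Round key, m pressed down: 0 = up, 0.010 = latched down. It resists with about 4 N at first, less and less as it goes down; past half way (5 mm) the key snaps down by itself and stays latched at 0.010 (its top then 34 mm above the desk, still 2 mm proud); let go before half way, it springs up again. A latched key cannot be released.
- key_plus (a joint): Plus-shaped key, m pressed down: 0 = up, 0.010 = latched down. It resists with about 4 N at first, less and less as it goes down; past half way (5 mm) the key snaps down by itself and stays latched at 0.010 (its top then 34 mm above the desk, still 2 mm proud); let go before half way, it springs up again. A latched key cannot be released.
- key_square (a joint): Square key, m pressed down: 0 = up, 0.010 = latched down. It resists with about 4 N at first, less and less as it goes down; past half way (5 mm) the key snaps down by itself and stays latched at 0.010 (its top then 34 mm above the desk, still 2 mm proud); let go before half way, it springs up again. A latched key cannot be released.
- call_bar (a joint): Long bar, m pressed down: 0 = up, 0.008 = all the way down against a stop. Plain spring: about 1 N to start, 4.6 N at the bottom; it springs back when let go.
- tube_cup: Clear tub with used tubes, 107 mm across, 118 mm high, behind the console; loose bystander. Origin at the centre of its underside.
- tube_rack: White foam rack full of capped sample tubes, 82 by 170 mm, 94 mm high, behind the console to the right; loose bystander. Origin at the centre of its underside.
- sample_jar: Clear empty jar with a lid, 62 mm across, 117 mm high, behind the console to the left; loose bystander. Origin at the centre of its underside.
Not all that is in view belongs to the job. What is shaped like the lancet_box but green is not meant.

How it is judged:
By the outcome, as a careful person would: the job done as asked, in the order asked, and still so for the second after the job is handed in, with the robot touching nothing.
It also fails if it takes over 54 s, if anything falls off the work surface, if the arm or the gripper's body presses on something with over 40 N, if the wrist force passes 120 N, or if a joint passes its speed limit or range.

## Working session

There is one attempt and no reset: what is moved stays moved. The work goes in short steps, Python scripts to look and compute and a tool call to move; the robot and the scene stay as the last step left them, time stands still between calls to the robot, and variables do not carry over. Pictures are saved under pics/ and viewed, at most 10 in all, crops included, and the job is handed in when it is done.

Besides the shell and the picture viewer there is one more tool, called after "Request:" as name(argument=value, ...) on one line, values as JSON. drive_tool: Moves the arm, as the interface text tells. Its arguments: {"type":"object","properties":{"targets":{"type":"array","items":{"type":"array","items":{"type":"number"}}},"newtons":{"type":"number"}},"required":["targets"]}

```bash
mkdir -p pics; cat > h.py <<'E'
import numpy as np, cv2
from scipy.spatial.transform import Rotation as R
from workcell import manip
def ray(name,uv):
    c=manip.camera_model(name);K=np.array(c["mtx"]);k=c["k1"]
    uv=np.atleast_2d(np.array(uv,float))
    d=(uv-[K[0,2],K[1,2]])/[K[0,0],K[1,1]]
    s=d.copy()
    for _ in range(30): s=d/(1+k*(s**2).sum(1,keepdims=True))
    o=np.array(c["orientation"],float)
    M=o if o.shape==(3,3) else R.from_rotvec(o).as_matrix()
    return np.array(c["position"]),np.c_[s,np.ones(len(s))]@M.T
def plane(name,uv,z):
    p,d=ray(name,uv); return p+d*((z-p[2])/d[:,2])[:,None]
E
python3 - <<'E'
from h import *
for n in("scene","top"):
    print(manip.camera_model(n)); cv2.imwrite(f"pics/{n}0.png",manip.grab_frame(n))
print(manip.read_state())
E
```

```text
{'mtx': array([[412.91124292,   0.        , 323.53451684],
       [  0.        , 412.91124292, 200.12010522],
       [  0.        ,   0.        ,   1.        ]]), 'k1': 0.028713532949526804, 'position': array([-0.19564536, -0.61644783,  0.74192643]), 'orientation': array([-1.99045754,  0.95299743, -0.51841585])}
{'mtx': array([[441.81737852,   0.        , 319.3262162 ],
       [  0.        , 441.81737852, 196.59417293],
       [  0.        ,   0.        ,   1.        ]]), 'k1': -0.000831480092759028, 'position': array([ 0.36291285, -0.03511592,  1.20659272]), 'orientation': array([-2.10599594,  2.1498845 , -0.1937465 ])}
{'clock': 0.1, 'joint_pos': array([ 1.15449443e+00,  2.07390198e-01,  1.54281703e+00,  3.72334279e-05,
        1.39350874e+00, -1.50461419e-01]), 'joint_velocities': array([-0.00015193, -0.00203113, -0.00319049, -0.00086808,  0.00178753,
        0.00089132]), 'effort': array([-6.90722845e-04, -3.84095764e+01, -2.92547500e+01, -1.81334017e-04,
        4.83836018e-03, -8.16172474e-06]), 'position': array([0.15073595, 0.55411687, 0.20170766]), 'tool_rot': array([-0.41627943, -3.11325469,  0.00318554]), 'wrist_force': array([ 0.16802477, -0.01289975, -0.53424573]), 'torque': array([ 0.0250382 ,  0.02893147, -0.02796457]), 'grasp_force': 0.0, 'width': 0.08549758186557833}
```

View pics/scene0.png

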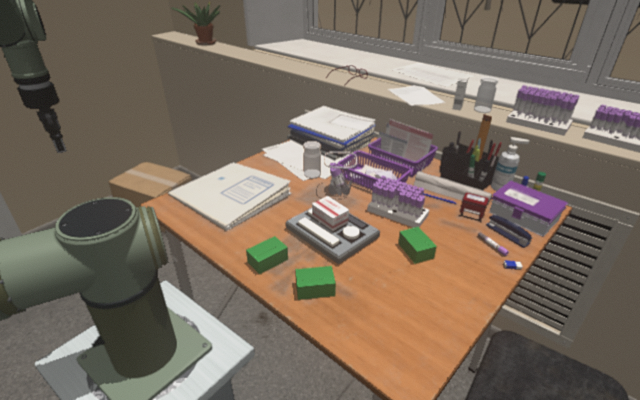

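View pics/top0.png

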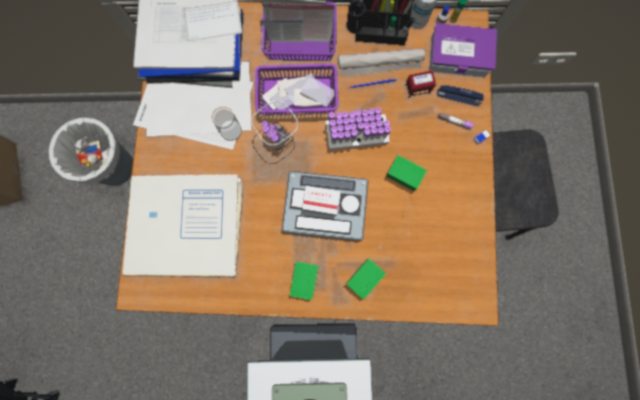

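The top view shows the console at about (325,206), the round key at its right place (350,204), and the carton over the middle and left keys at (321,200). Three green decoy boxes stand around it. Next I'll measure.

```bash
python3 - <<'E'
from h import *
a=cv2.imread("pics/top0.png"); b=cv2.imread("pics/scene0.png")
A=cv2.resize(a[160:250,270:380],None,fx=6,fy=6,interpolation=cv2.INTER_CUBIC)
cv2.imwrite("pics/c0.png",A)
hsv=cv2.cvtColor(a,cv2.COLOR_BGR2HSV)
# console: non-wood within roi
m=np.zeros(a.shape[:2],np.uint8); roi=(slice(165,248),slice(272,378))
m[roi]=((hsv[...,1]<90)*255).astype(np.uint8)[roi]
cs=max(cv2.findContours(m,0,2)[0],key=cv2.contourArea)
P=plane("top",cs[:,0].astype(float),0.032)
r=cv2.minAreaRect(P[:,:2].astype(np.float32));print("console",r)
# white bits
w=np.zeros_like(m); w[roi]=((a.min(2)>185)*255).astype(np.uint8)[roi]
for c in cv2.findContours(w,0,2)[0]:
    if cv2.contourArea(c)<40: continue
    for z in(.044,.089):
        print(z,cv2.boundingRect(c),cv2.minAreaRect(plane("top",c[:,0].astype(float),z)[:,:2].astype(np.float32)))
E
```

```text
console ((0.5622662305831909, -0.03753526508808136), (0.2601034939289093, 0.20209290087223053), 87.6503677368164)
0.044 (297, 217, 53, 15) ((0.5000280141830444, -0.0471620038151741), (0.1379089206457138, 0.025876034051179886), 82.60405731201172)
0.089 (297, 217, 53, 15) ((0.4947206676006317, -0.04669573903083801), (0.13257095217704773, 0.024874450638890266), 82.60406494140625)
0.044 (342, 196, 17, 16) ((0.5539258122444153, -0.12075579911470413), (0.039658524096012115, 0.0402260348200798), 43.72279357910156)
0.089 (342, 196, 17, 16) ((0.5465324521064758, -0.11744095385074615), (0.03812344744801521, 0.038669027388095856), 43.722923278808594)
0.044 (292, 186, 48, 28) ((0.5693604946136475, -0.02919984608888626), (0.12226055562496185, 0.06190982460975647), 79.2579574584961)
0.089 (292, 186, 48, 28) ((0.5613696575164795, -0.02942885458469391), (0.1175282672047615, 0.059513483196496964), 79.25798797607422)
```

View pics/c0.png

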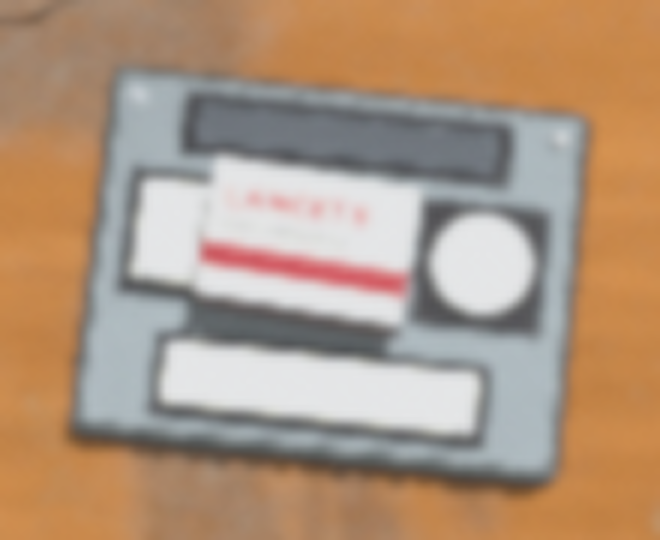

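The enlarged crop shows the square key at the left place and the round key at the right. The plus key is presumably in the middle under the carton. The carton's top corners in the crop are about (217,157), (420,185), (403,325) and (197,292).

```bash
python3 - <<'E'
from h import *
c=np.array([(217,157),(420,185),(403,325),(197,292)],float); c=(c+.5)/6-.5+[270,160]
P=plane("top",c,.089)[:,:2];print(P.round(4),P.mean(0))
for i in range(4):
    d=P[(i+1)%4]-P[i];print(np.linalg.norm(d).round(4),np.degrees(np.arctan2(d[1],d[0])).round(1))
a=cv2.imread("pics/top0.png").astype(int)
g=((a[...,1]>a[...,0]+40)&(a[...,1]>a[...,2]+40)).astype(np.uint8)
for k in cv2.findContours(g,0,2)[0]:
    if cv2.contourArea(k)>200: print("green",cv2.minAreaRect(plane("top",k[:,0].astype(float),.04)[:,:2].astype(np.float32)))
# scene cross-check: red parts of the carton
b=cv2.imread("pics/scene0.png"); cv2.imwrite("pics/c1.png",cv2.resize(b[185:265,280:385],None,fx=6,fy=6,interpolation=cv2.INTER_CUBIC))
E
```

```text
[[ 0.5952 -0.0047]
 [ 0.5812 -0.0917]
 [ 0.5206 -0.0827]
 [ 0.5367  0.0047]] [ 0.55842938 -0.04362863]
0.0881 -99.2
0.0612 171.6
0.0889 79.6
0.0593 -9.1
green ((0.3553693890571594, 0.005955848842859268), (0.05928020924329758, 0.08960159868001938), 78.77156829833984)
green ((0.3567816913127899, -0.15512070059776306), (0.059923768043518066, 0.09020763635635376), 46.937686920166016)
green ((0.6387271881103516, -0.27771082520484924), (0.08907170593738556, 0.06222569942474365), 59.5272216796875)
```

View pics/c1.png

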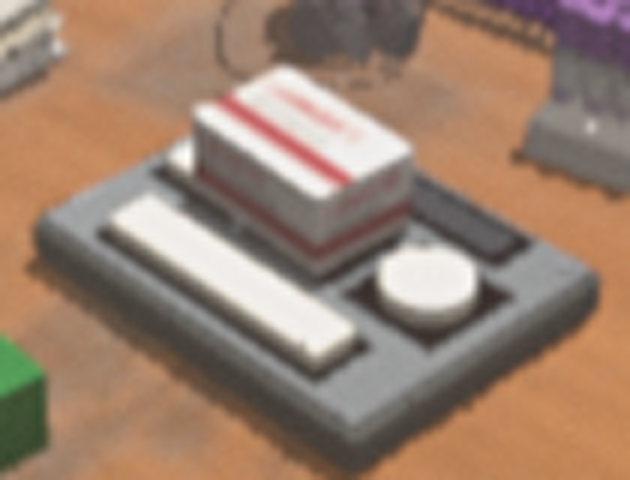

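The scene view shows the carton lying flat across the keys, with the square key's corner visible at left and the round key at right. The carton centre is (0.558, -0.044), yaw about -9.6°. I'll turn the tool first.

Request:
drive_tool(targets=[[1, 0, 0, 0, 0.147], [1, 0, 0, 0, 0.147], [1, 0, 0, 0, 0.147], [1, 0, 0, 0, 0.147], [1, 0, 0, 0, 0.147]])

```text
clock: 0.6
position: [0.1508, 0.5543, 0.2021]
tool_rot: [1.515, 2.752, -0.002]
wrist_force: [0.3, -1.1, 0.4]
width: 0.0856
grasp_force: 0.0
```

Request:
drive_tool(targets=[[1, 0, 0, 0, 0.147], [1, 0, 0, 0, 0.147], [1, 0, 0, 0, 0.147], [1, 0, 0, 0, 0.147], [1, 0, 0, 0, 0.147]])

```text
clock: 1.1
position: [0.1508, 0.5543, 0.2021]
tool_rot: [2.403, 2.023, -0.002]
wrist_force: [-0.2, 0.7, 0.4]
width: 0.0855
grasp_force: 0.0
```

Request:
drive_tool(targets=[[1, -0.032, 0.031, 0, 0], [1, -0.032, 0.031, 0, 0], [1, -0.032, 0.031, 0, 0], [1, -0.032, 0.031, 0, 0], [1, -0.032, 0.031, 0, 0]])

```text
clock: 1.6
position: [0.278, 0.3698, 0.2023]
tool_rot: [2.396, 2.031, -0.001]
wrist_force: [1.7, 0.0, 0.6]
width: 0.0856
grasp_force: 0.0
```

Request:
drive_tool(targets=[[1, -0.032, 0.031, 0, 0], [1, -0.032, 0.031, 0, 0], [1, -0.032, 0.031, 0, 0], [1, -0.032, 0.031, 0, 0], [1, -0.032, 0.031, 0, 0]])

```text
clock: 2.1
position: [0.4047, 0.1866, 0.2025]
tool_rot: [-2.397, -2.031, 0.0]
wrist_force: [1.0, 0.6, -0.1]
width: 0.0855
grasp_force: 0.0
```

Request:
drive_tool(targets=[[1, -0.032, 0.031, 0, 0], [1, -0.032, 0.031, 0, 0], [1, -0.032, 0.031, 0, 0], [1, -0.032, 0.031, 0, 0], [1, 0, 0, 0, 0]])

```text
clock: 2.6
position: [0.5079, 0.0372, 0.2025]
tool_rot: [2.401, 2.022, -0.001]
wrist_force: [-0.2, 1.0, -0.3]
width: 0.0852
grasp_force: 0.0
```

```bash
cat >> h.py <<'E'
def go(x,y,z,yawdeg=None):
    s=manip.read_state();M=R.from_rotvec(s["tool_rot"]).as_matrix();p=np.array(s["position"])
    yaw=np.degrees(np.arctan2(M[1,1],M[0,1]))
    print("t",round(s["clock"],2),"p",p.round(4),"yaw",yaw.round(2),"tilt",M[:,2].round(4),"d_tool",(M.T@(np.array([x,y,z])-p)).round(4),
     "twist",None if yawdeg is None else np.radians(yaw-yawdeg).round(4),"F",s["wrist_force"].round(2))
E
python3 -c "
from h import *
go(.5584,-.0436,.12,-9.6)"
```

```text
t 2.6 p [0.5079 0.0372 0.2025] yaw -9.8 tilt [ 0.001  -0.0019 -1.    ] d_tool [-0.0709  0.0634  0.0827] twist -0.0034 F [-0.17  1.04 -0.29]
```

Request:
drive_tool(targets=[[1, -0.036, 0.032, 0, 0], [1, -0.035, 0.031, 0, -0.003], [1, 0, 0, 0.03, 0], [1, 0, 0, 0.03, 0], [1, 0, 0, 0.02, 0]])

```text
clock: 3.1
position: [0.5541, -0.0382, 0.1199]
tool_rot: [-2.392, -2.031, 0.004]
wrist_force: [-0.2, 0.2, -0.8]
width: 0.085
grasp_force: 0.0
```

Request:
drive_tool(targets=[[1, 0, 0, 0, 0], [1, 0, 0, 0, 0]])

```text
clock: 3.3
position: [0.5556, -0.0381, 0.1226]
tool_rot: [-2.393, -2.034, 0.001]
wrist_force: [0.9, -0.5, 1.4]
width: 0.0854
grasp_force: 0.0
```

```bash
python3 - <<'E'
from h import *
b=manip.grab_frame("scene"); cv2.imwrite("pics/s2.png",cv2.resize(b[130:265,260:410],None,fx=4,fy=4,interpolation=cv2.INTER_CUBIC))
go(.5584,-.0436,.066,-9.6)
E
```

```text
t 3.35 p [ 0.5567 -0.0385  0.1238] yaw -9.25 tilt [ 1.4e-03 -2.0e-04 -1.0e+00] d_tool [-0.0048  0.0025  0.0578] twist 0.0061 F [-0.32  0.19 -0.1 ]
```

View pics/s2.png

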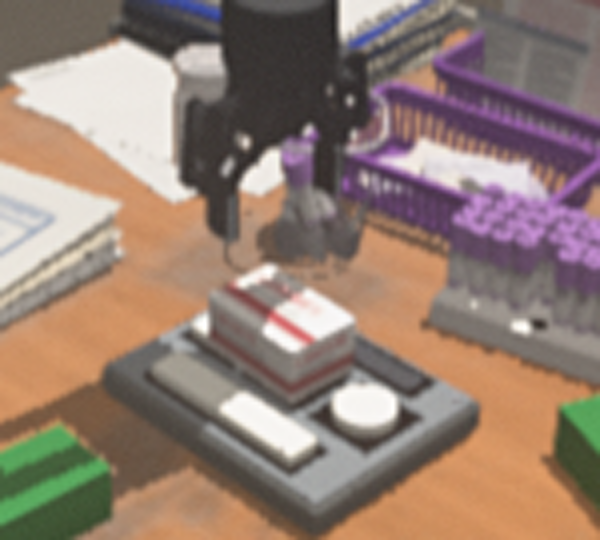

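The picture shows the open gripper square above the carton, with the fingers spanning its 60 mm. I'll descend and grasp.

Request:
drive_tool(targets=[[1, -0.005, 0.002, 0.015, 0], [1, 0, 0, 0.015, 0], [1, 0, 0, 0.014, 0.005], [1, 0, 0, 0.014, 0], [1, 0, 0, 0, 0]])

```text
clock: 3.85
position: [0.5545, -0.0434, 0.0614]
tool_rot: [-2.395, -2.025, 0.006]
wrist_force: [-0.1, 1.0, -0.1]
width: 0.0854
grasp_force: 0.0
```

Request:
drive_tool(targets=[[0.6, 0, 0, 0, 0], [0.4, 0, 0, 0, 0], [0.4, 0, 0, 0, 0], [0.4, 0, 0, 0, 0], [0.4, 0, 0, 0, 0]], newtons=25)

```text
clock: 4.35
position: [0.5576, -0.0441, 0.0653]
tool_rot: [2.398, 2.028, 0.001]
wrist_force: [0.7, 0.0, -0.5]
width: 0.0343
grasp_force: 0.0
```

```bash
python3 - <<'E'
from h import *
go(.5584,-.0436,.066,-9.6)
E
```

```text
t 4.35 p [ 0.5576 -0.0441  0.0653] yaw -9.57 tilt [ 9.e-04 -3.e-04 -1.e+00] d_tool [ 0.0006  0.0007 -0.0007] twist 0.0006 F [ 0.72  0.03 -0.55]
```

The fingers closed to 34 mm with no contact, so I'll look.

```bash
python3 - <<'E'
from h import *
b=manip.grab_frame("scene"); t=manip.grab_frame("top"); cv2.imwrite("pics/t3.png",t); cv2.imwrite("pics/s3f.png",b)
A=cv2.resize(b[150:270,270:400],(520,480),interpolation=cv2.INTER_CUBIC)
B=cv2.resize(t[160:250,270:340],(280,360)); B=cv2.copyMakeBorder(B,0,120,0,0,0)
cv2.imwrite("pics/s3.png",np.hstack([A,B]))
E
```

```text
(no output)
```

View pics/s3.png

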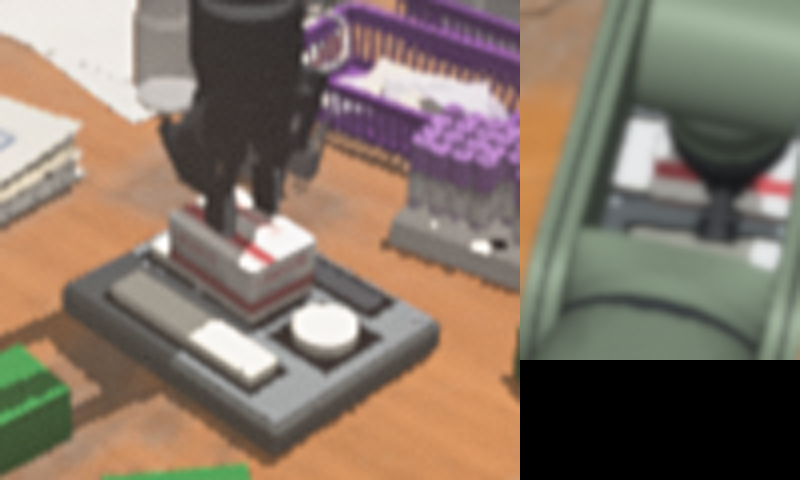

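```bash
python3 - <<'E'
from h import *
for n,u in (("front",(325.3,207.8)),("rear",(336,201.5)),("mid",(330.7,204.7)),("carton near top corner",(270+245/4,150+262/4)),("right corner",(270+315/4,150+240/4)),("left corner",(270+170/4,150+207/4)),("bottom near",(270+255/4,150+318/4))):
    print(n,[plane("scene",u,z)[0,:2].round(3) for z in(.044,.054,.065,.089,.1,.11)])
E
```

```text
front [array([0.595, 0.002]), array([ 0.584, -0.007]), array([ 0.571, -0.016]), array([ 0.544, -0.038]), array([ 0.532, -0.047]), array([ 0.52 , -0.056])]
rear [array([ 0.642, -0.002]), array([ 0.63 , -0.011]), array([ 0.617, -0.021]), array([ 0.588, -0.042]), array([ 0.575, -0.051]), array([ 0.563, -0.06 ])]
mid [array([ 0.618, -0.   ]), array([ 0.606, -0.009]), array([ 0.594, -0.019]), array([ 0.566, -0.04 ]), array([ 0.553, -0.05 ]), array([ 0.541, -0.058])]
carton near top corner [array([ 0.576, -0.035]), array([ 0.564, -0.043]), array([ 0.552, -0.053]), array([ 0.526, -0.073]), array([ 0.514, -0.082]), array([ 0.503, -0.09 ])]
right corner [array([ 0.63 , -0.058]), array([ 0.618, -0.066]), array([ 0.605, -0.075]), array([ 0.577, -0.094]), array([ 0.564, -0.103]), array([ 0.552, -0.111])]
left corner [array([0.596, 0.052]), array([0.584, 0.043]), array([0.572, 0.032]), array([0.545, 0.009]), array([ 0.532, -0.001]), array([ 0.521, -0.011])]
bottom near [array([ 0.528, -0.081]), array([ 0.518, -0.088]), array([ 0.506, -0.097]), array([ 0.481, -0.115]), array([ 0.47 , -0.124]), array([ 0.46 , -0.131])]
```

```bash
python3 - <<'E'
from h import *
def zline(u,xy):
    p,d=ray("scene",u);d=d[0]
    A=np.c_[d,[0,0,-1]];b=np.array([*xy,0])-p
    s,r,_,_=np.linalg.lstsq(A,b,rcond=None);return s[1].round(4),np.sqrt(r).round(4)
print("start",zline((62,150),(.1507,.5541)))
yx=np.array([np.cos(np.radians(-9.5)),np.sin(np.radians(-9.5))])
for h in(.043,.05): print("hover front",zline((260+230/4,130+238/4),np.array([.5567,-.0385])-h*yx))
for h in(.017,.022): print("now front",zline((325.5,208),np.array([.5576,-.0441])-h*yx),"rear",zline((336,201.5),np.array([.5576,-.0441])+h*yx))
s=manip.read_state();print(s["joint_pos"],s["width"],s["grasp_force"])
E
```

```text
start (np.float64(0.2282), array([0.0034]))
hover front (np.float64(0.1611), array([0.0022]))
hover front (np.float64(0.164), array([0.0075]))
now front (np.float64(0.0918), array([0.0003])) rear (np.float64(0.0984), array([0.0037]))
now front (np.float64(0.0941), array([0.0034])) rear (np.float64(0.096), array([0.0001]))
[-2.33697418e-01  3.24479897e-01  1.70203678e+00 -4.50718818e-05
  1.11451477e+00 -6.66757599e-02] 0.03411574612014339 0.0
```

```bash
python3 - <<'E'
from h import *
t=cv2.imread("pics/t3.png"); cv2.imwrite("pics/t3c.png",cv2.resize(t[150:270,260:390],None,fx=5,fy=5,interpolation=cv2.INTER_CUBIC))
for z in(.05,.09,.12): print(plane("top",(320,216),z))
E
```

```text
[[ 0.52106724 -0.04004039  0.05      ]]
[[ 0.51559757 -0.03987008  0.09      ]]
[[ 0.51149532 -0.03974235  0.12      ]]
```

View pics/t3c.png

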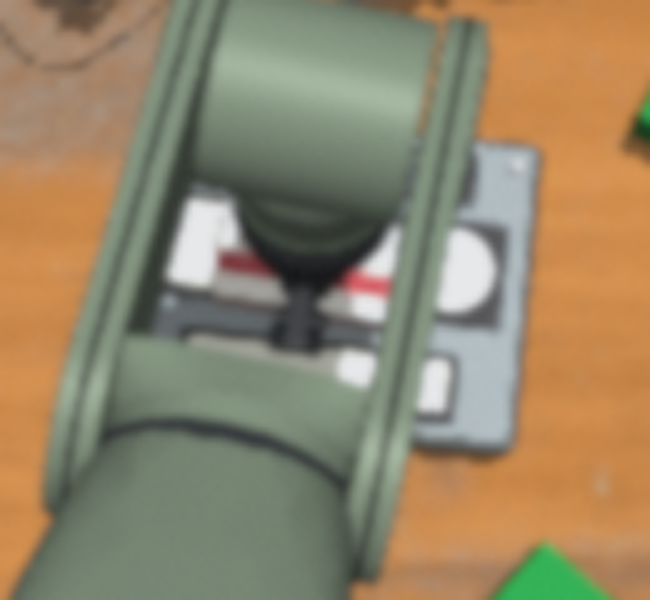

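The top view shows the wrist directly above the carton, so the xy position is right. The scene rays put the fingertips at about z = 0.093 while the TCP reads 0.065, so the tips really stand about 3 cm higher than documented. That fits the missing contact. I'll open, go lower in guarded steps, and check again.

Request:
drive_tool(targets=[[1, 0, 0, -0.01, 0], [1, 0, 0, 0, 0], [1, 0, 0, 0, 0], [1, 0, 0, 0, 0], [1, 0, 0, 0, 0]])

```text
clock: 4.95
position: [0.557, -0.044, 0.0746]
tool_rot: [-2.399, -2.028, 0.0]
wrist_force: [0.3, 0.0, -0.5]
width: 0.0858
grasp_force: 0.0
```

Request:
drive_tool(targets=[[1, 0, 0, 0.01, 0], [1, 0, 0, 0.007, 0], [1, 0, 0, 0.007, 0], [1, 0, 0, 0.006, 0], [1, 0, 0, 0, 0]])

```text
clock: 5.45
position: [0.556, -0.0437, 0.0432]
tool_rot: [-2.397, -2.027, 0.003]
wrist_force: [-0.6, -0.8, -0.2]
width: 0.0855
grasp_force: 0.0
```

```bash
python3 - <<'E'
from h import *
go(.5584,-.0436,.028,-9.6)
b=manip.grab_frame("scene"); cv2.imwrite("pics/s4.png",cv2.resize(b[150:270,270:400],None,fx=5,fy=5,interpolation=cv2.INTER_CUBIC))
E
```

```text
t 5.45 p [ 0.556  -0.0437  0.0432] yaw -9.57 tilt [-2.9e-03  7.0e-04 -1.0e+00] d_tool [0.0005 0.0024 0.0152] twist 0.0005 F [-0.65 -0.82 -0.19]
```

View pics/s4.png

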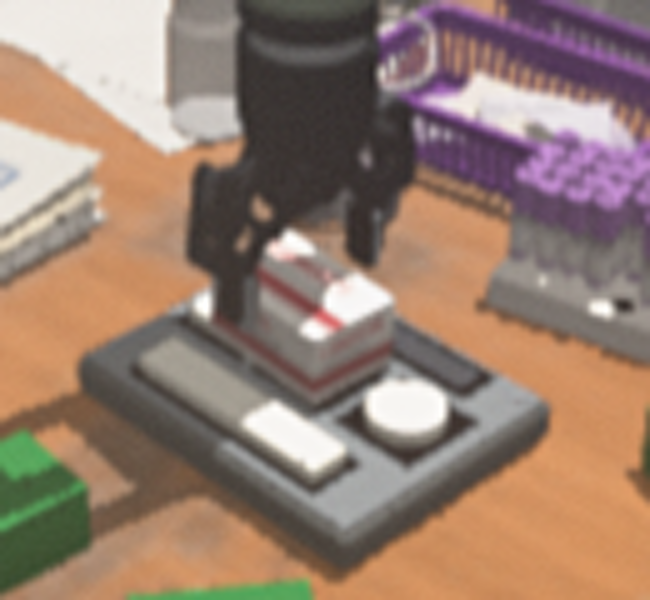

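The picture shows the front fingertip at crop (228,320), beside the carton's front face and below its top edge. The grasp spans the carton, so I'll go a little lower and close.

Request:
drive_tool(targets=[[1, 0, 0.001, 0.005, 0], [1, 0, 0, 0.004, 0], [1, 0, 0, 0, 0], [0.6, 0, 0, 0, 0], [0.6, 0, 0, 0, 0]])

```text
clock: 6.0
position: [0.5584, -0.0443, 0.036]
tool_rot: [2.399, 2.028, 0.0]
wrist_force: [-3.1, -2.2, 1.7]
width: 0.0596
grasp_force: 30.0
```

Request:
drive_tool(targets=[[0.4, 0, 0, 0, 0], [0.4, 0, 0, 0, 0], [0.4, 0, 0, 0, 0], [0.4, 0, 0, 0, 0]])

```text
clock: 6.4
position: [0.5585, -0.0443, 0.0362]
tool_rot: [2.399, 2.028, 0.001]
wrist_force: [-1.4, -0.2, 2.5]
width: 0.0597
grasp_force: 28.8
```

Gripped at a width of 59.7 mm. Now lift and carry to the bare desk.

Request:
drive_tool(targets=[[0.4, 0, 0, -0.015, 0], [0.4, 0, 0, -0.02, 0], [0.4, 0, 0, -0.02, 0], [0.4, 0, 0, -0.02, 0], [0.4, 0, 0, 0, 0]])

```text
clock: 6.9
position: [0.5611, -0.0448, 0.1148]
tool_rot: [2.394, 2.025, 0.007]
wrist_force: [0.6, -0.5, -0.7]
width: 0.0593
grasp_force: 28.5
```

Request:
drive_tool(targets=[[0.4, -0.025, -0.004, 0, 0], [0.4, -0.04, -0.006, 0, 0], [0.4, -0.04, -0.006, 0, 0], [0.4, -0.04, -0.006, 0, 0], [0.4, -0.03, -0.004, 0, 0]])

```text
clock: 7.4
position: [0.5019, -0.2141, 0.1098]
tool_rot: [-2.399, -2.026, 0.001]
wrist_force: [1.3, -0.1, -0.7]
width: 0.0596
grasp_force: 28.5
```

Request:
drive_tool(targets=[[0.4, -0.012, 0, 0, 0], [0.4, 0, 0, 0, 0], [0.4, 0, 0, 0, 0]])

```text
clock: 7.7
position: [0.5014, -0.2232, 0.1102]
tool_rot: [-2.398, -2.027, -0.001]
wrist_force: [0.2, 0.4, -1.2]
width: 0.0594
grasp_force: 28.5
```

```bash
python3 - <<'E'
from h import *
go(.502,-.224,-.008,-9.6)
s=manip.read_state();print(s["width"],s["grasp_force"])
cv2.imwrite("pics/s5f.png",manip.grab_frame("scene"));t=manip.grab_frame("top");cv2.imwrite("pics/t5f.png",t)
b=cv2.imread("pics/s5f.png")
cv2.imwrite("pics/s5.png",np.hstack([cv2.resize(b[150:310,280:440],(480,480)),cv2.resize(t[160:250,270:340],(280,360)) if 0 else np.vstack([cv2.resize(t[160:260,270:340],(315,450)),np.zeros((30,315,3),np.uint8)])]))
E
```

```text
t 7.7 p [ 0.5014 -0.2232  0.1102] yaw -9.57 tilt [-7.0e-04  1.5e-03 -1.0e+00] d_tool [-0.0008  0.0008  0.1182] twist 0.0006 F [ 0.17  0.36 -1.23]
0.05943723326287712 28.48889797925949
```

View pics/s5.png

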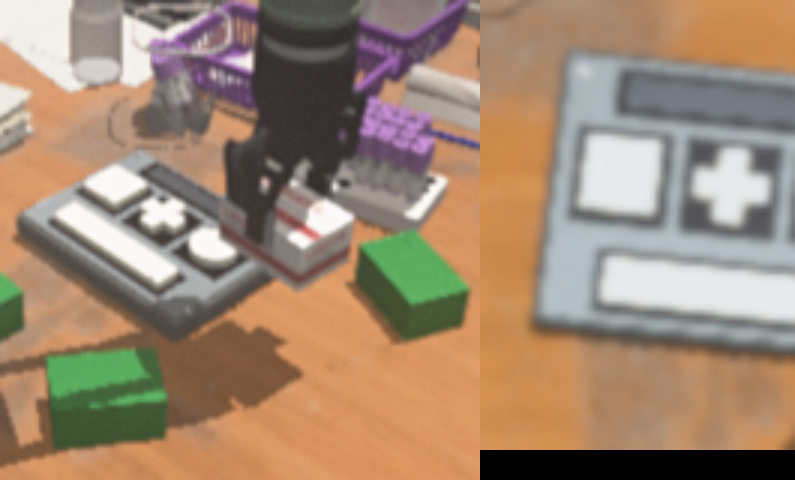

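The carton is held level. The console now shows the square key at left, plus in the middle and round at right, all up. I'll lower the carton gently.

Request:
drive_tool(targets=[[0.4, 0, 0, 0.02, 0], [0.4, 0, 0, 0.03, 0], [0.4, 0, 0, 0.03, 0], [0.4, 0, 0, 0.02, 0], [0.4, 0, 0, 0.008, 0]])

```text
clock: 8.3
position: [0.5, -0.2216, 0.0002]
tool_rot: [-2.393, -2.028, 0.002]
wrist_force: [-0.8, -0.2, -0.5]
width: 0.0595
grasp_force: 28.5
```

Request:
drive_tool(targets=[[0.4, 0, 0, 0.002, 0], [0.4, 0, 0, 0.002, 0], [0.4, 0, 0, 0.002, 0], [0.4, 0, 0, 0, 0]])

```text
clock: 8.7
position: [0.5023, -0.2247, -0.0023]
tool_rot: [2.398, 2.027, 0.001]
wrist_force: [0.5, 0.4, -0.2]
width: 0.0597
grasp_force: 28.5
```

Request:
drive_tool(targets=[[0.4, 0, 0, 0.002, 0], [0.4, 0, 0, 0.001, 0], [0.4, 0, 0, 0, 0]])

```text
clock: 9.0
position: [0.5014, -0.2243, -0.0062]
tool_rot: [-2.399, -2.028, 0.0]
wrist_force: [-0.1, 0.8, 0.1]
width: 0.0595
grasp_force: 28.5
```

Request:
drive_tool(targets=[[0.4, 0, 0, 0.001, 0], [0.4, 0, 0, 0.001, 0], [0.4, 0, 0, 0, 0]])

```text
clock: 9.3
position: [0.5016, -0.2244, -0.0078]
tool_rot: [2.399, 2.028, -0.0]
wrist_force: [-1.6, 0.8, 3.1]
width: 0.0593
grasp_force: 28.9
```

Contact with the desk at about 3 N. Release and rise.

Request:
drive_tool(targets=[[0.75, 0, 0, 0, 0], [1, 0, 0, 0, 0], [1, 0, 0, 0, 0], [1, 0, 0, 0, 0], [1, 0, 0, 0, 0]])

```text
clock: 9.8
position: [0.5015, -0.2243, -0.0083]
tool_rot: [-2.399, -2.028, 0.0]
wrist_force: [0.1, 0.1, 0.5]
width: 0.0854
grasp_force: 0.0
```

Request:
drive_tool(targets=[[1, 0, 0, -0.015, 0], [1, 0, 0, -0.025, 0], [1, 0, 0, -0.04, 0], [1, 0, 0, -0.04, 0], [0, 0, 0, 0, 0]])

```text
clock: 10.3
position: [0.5066, -0.2274, 0.1201]
tool_rot: [2.388, 2.019, 0.007]
wrist_force: [0.9, -0.8, 0.6]
width: 0.0731
grasp_force: 0.0
```

Request:
drive_tool(targets=[[0, 0.03, 0.01, 0, 0], [0, 0.03, 0.01, 0, 0], [0, 0.03, 0.01, 0, 0], [0, 0, 0, 0, 0], [0, 0, 0, 0, 0]])

```text
clock: 10.8
position: [0.546, -0.1401, 0.1121]
tool_rot: [2.397, 2.03, -0.001]
wrist_force: [0.6, -0.5, -0.3]
width: 0.0
grasp_force: 0.0
```

```bash
python3 - <<'E'
from h import *
t=manip.grab_frame("top");s=manip.grab_frame("scene");cv2.imwrite("pics/t6.png",t);cv2.imwrite("pics/s6.png",s)
# keys: white blobs in both views
w=np.zeros(t.shape[:2],np.uint8);w[165:248,272:440]=((t.min(2)>185)*255)[165:248,272:440]
for c in cv2.findContours(w,0,2)[0]:
    if cv2.contourArea(c)>40:
        r=cv2.minAreaRect(plane("top",c[:,0].astype(float),.044)[:,:2].astype(np.float32));print(cv2.boundingRect(c),np.round(r[0],4),np.round(r[1],3),round(r[2],1))
go(.554,-.1208,.08,-7.4)
go(.5625,-.0553,.08,-7.4)
go(.571,.0102,.08,-7.4)
print(manip.read_state()["width"])
E
```

```text
(297, 217, 22, 12) [ 0.5055 -0.006 ] [0.055 0.026] 82.4
(398, 214, 10, 14) [ 0.5065 -0.2589] [0.022 0.035] 78.8
(373, 209, 13, 15) [ 0.5187 -0.1966] [0.03  0.036] 79.2
(318, 193, 12, 16) [ 0.5635 -0.0503] [0.029 0.041] 88.8
(292, 190, 18, 17) [0.571  0.0101] [0.044 0.044] 82.4
t 10.9 p [ 0.5456 -0.1412  0.1119] yaw -9.6 tilt [-3.e-04 -4.e-04 -1.e+00] d_tool [0.0215 0.0049 0.0319] twist -0.0383 F [ 0.35 -0.66  0.26]
t 10.9 p [ 0.5456 -0.1412  0.1119] yaw -9.6 tilt [-3.e-04 -4.e-04 -1.e+00] d_tool [0.0875 0.0023 0.0318] twist -0.0383 F [ 0.35 -0.66  0.26]
t 10.9 p [ 0.5456 -0.1412  0.1119] yaw -9.6 tilt [-3.e-04 -4.e-04 -1.e+00] d_tool [ 0.1535 -0.0002  0.0318] twist -0.0383 F [ 0.35 -0.66  0.26]
1.4747777172743614e-06
```

The square key measures (0.571, 0.010), which matches the console fit exactly. Move over the round key and press in guarded steps.

Request:
drive_tool(targets=[[0, 0.0215, 0.005, 0, -0.038], [0, 0, 0, 0.03, 0], [0, 0, 0, 0.03, 0], [0, 0, 0, 0.01, 0], [0, 0, 0, 0, 0]])

```text
clock: 11.4
position: [0.5524, -0.1204, 0.0399]
tool_rot: [-2.358, -2.069, 0.004]
wrist_force: [-0.6, -0.7, 0.5]
width: 0.0002
grasp_force: 0.0
```

Request:
drive_tool(targets=[[0, 0, 0, 0.004, 0], [0, 0, 0, 0.004, 0], [0, 0, 0, 0.003, 0], [0, 0, 0, 0, 0]])

```text
clock: 11.8
position: [0.5547, -0.1202, 0.031]
tool_rot: [2.36, 2.073, 0.0]
wrist_force: [-0.8, -0.1, -0.4]
width: 0.0
grasp_force: 0.0
```

```bash
python3 - <<'E'
from h import *
go(.554,-.1208,.02,-7.4)
E
```

```text
t 11.8 p [ 0.5547 -0.1202  0.031 ] yaw -7.39 tilt [ 4.e-04 -2.e-04 -1.e+00] d_tool [-0.0006 -0.0006  0.011 ] twist 0.0001 F [-0.83 -0.1  -0.43]
```

Request:
drive_tool(targets=[[0, 0, 0, 0.002, 0], [0, 0, 0, 0.002, 0], [0, 0, 0, 0, 0]])

```text
clock: 12.1
position: [0.5543, -0.12, 0.0265]
tool_rot: [-2.36, -2.073, 0.0]
wrist_force: [1.1, -0.3, -0.0]
width: 0.0002
grasp_force: 0.0
```

Request:
drive_tool(targets=[[0, 0, 0, 0.002, 0], [0, 0, 0, 0.002, 0], [0, 0, 0, 0, 0]])

```text
clock: 12.4
position: [0.5542, -0.12, 0.0224]
tool_rot: [-2.359, -2.073, 0.001]
wrist_force: [0.4, -0.8, 0.1]
width: 0.0003
grasp_force: 0.0
```

Request:
drive_tool(targets=[[0, 0, 0, 0.002, 0], [0, 0, 0, 0.002, 0], [0, 0, 0, 0, 0]])

```text
clock: 12.7
position: [0.5542, -0.12, 0.0184]
tool_rot: [-2.36, -2.073, 0.001]
wrist_force: [-0.2, 0.5, 0.4]
width: 0.0002
grasp_force: 0.0
```

Request:
drive_tool(targets=[[0, 0, 0, 0.002, 0], [0, 0, 0, 0, 0]])

```text
clock: 12.9
position: [0.5543, -0.1201, 0.0165]
tool_rot: [-2.36, -2.073, 0.0]
wrist_force: [-0.5, 0.2, 0.0]
width: -0.0
grasp_force: 0.0
```

Request:
drive_tool(targets=[[0, 0, 0, 0.002, 0], [0, 0, 0, 0, 0]])

```text
clock: 13.1
position: [0.5548, -0.1202, 0.0151]
tool_rot: [2.36, 2.073, 0.0]
wrist_force: [-0.1, 0.2, 3.6]
width: -0.0002
grasp_force: 1.8
```

Request:
drive_tool(targets=[[0, 0, 0, 0.002, 0], [0, 0, 0, 0, 0]])

```text
clock: 13.3
position: [0.5548, -0.1202, 0.0128]
tool_rot: [2.36, 2.073, 0.001]
wrist_force: [-1.3, -0.7, 1.1]
width: -0.0
grasp_force: 0.9
```

Contact with the key top came at TCP z of about 0.016, so latched is about 0.006. Continue down to the latch.

Request:
drive_tool(targets=[[0, 0, 0, 0.002, 0], [0, 0, 0, 0.002, 0], [0, 0, 0, 0.002, 0], [0, 0, 0, 0.001, 0], [0, 0, 0, 0, 0]])

```text
clock: 13.8
position: [0.5544, -0.1201, 0.0056]
tool_rot: [-2.36, -2.073, 0.0]
wrist_force: [-1.1, 0.5, 0.7]
width: -0.0001
grasp_force: 0.4
```

Request:
drive_tool(targets=[[0, 0, 0, 0.001, 0], [0, 0, 0, 0, 0]])

```text
clock: 14.0
position: [0.5544, -0.1201, 0.0055]
tool_rot: [-2.36, -2.073, 0.001]
wrist_force: [-3.3, 0.7, 7.1]
width: 0.0003
grasp_force: 3.3
```

Bottomed out with the force rising, so the round key is latched. Now the plus key, 66 mm along tool x.

Request:
drive_tool(targets=[[0, 0, 0, -0.02, 0], [0, 0, 0, -0.02, 0], [0, 0.033, 0, 0, 0], [0, 0.033, 0, 0, 0], [0, 0, 0, 0, 0]])

```text
clock: 14.5
position: [0.5631, -0.0514, 0.0447]
tool_rot: [-2.356, -2.077, -0.002]
wrist_force: [-0.5, 0.4, 0.3]
width: 0.0001
grasp_force: 0.0
```

Request:
drive_tool(targets=[[0, 0, 0, 0.015, 0], [0, 0, 0, 0.008, 0], [0, 0, 0, 0, 0], [0, 0, 0, 0, 0]])

```text
clock: 14.9
position: [0.5622, -0.0554, 0.0207]
tool_rot: [-2.36, -2.071, 0.002]
wrist_force: [0.7, 1.4, 0.2]
width: 0.0002
grasp_force: 0.0
```

```bash
python3 - <<'E'
from h import *
go(.5625,-.0553,.016,-7.4)
b=manip.grab_frame("scene"); cv2.imwrite("pics/s7.png",cv2.resize(b[170:290,270:420],(750,600),interpolation=cv2.INTER_CUBIC))
E
```

```text
t 14.9 p [ 0.5622 -0.0554  0.0207] yaw -7.46 tilt [-1.9e-03  4.0e-04 -1.0e+00] d_tool [0.0001 0.0003 0.0047] twist -0.0011 F [0.67 1.36 0.22]
```

View pics/s7.png

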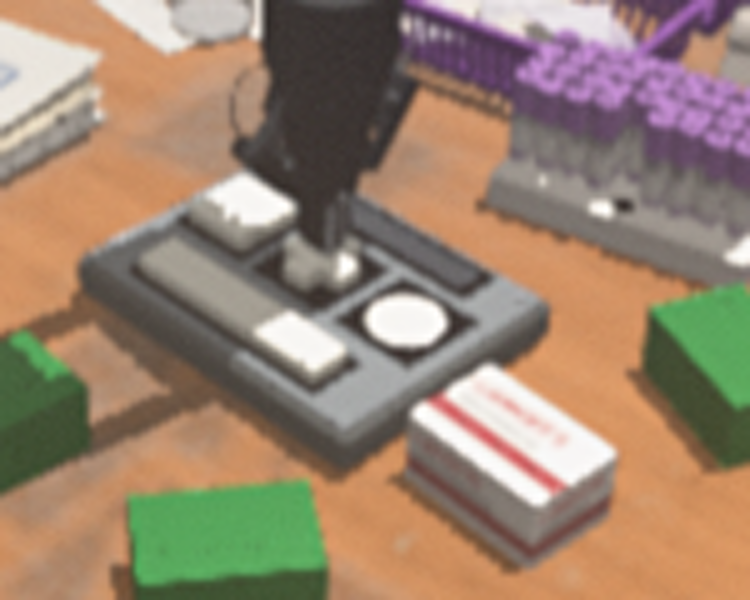

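The round key is down (405,320) and the carton stands upright on the desk, clear of the console. The fingertips are centred over the plus key. Press.

Request:
drive_tool(targets=[[0, 0, 0, 0.004, 0], [0, 0, 0, 0.004, 0], [0, 0, 0, 0.003, 0], [0, 0, 0, 0.002, 0], [0, 0, 0, 0, 0]])

```text
clock: 15.45
position: [0.5623, -0.0544, 0.0081]
tool_rot: [-2.359, -2.073, 0.001]
wrist_force: [1.0, 0.3, 0.0]
width: -0.0002
grasp_force: 0.0
```

Request:
drive_tool(targets=[[0, 0, 0, 0.002, 0], [0, 0, 0, 0.002, 0], [0, 0, 0, 0, 0], [0, 0, 0, 0, 0]])

```text
clock: 15.85
position: [0.5631, -0.0546, 0.0056]
tool_rot: [-2.36, -2.074, 0.0]
wrist_force: [-1.9, -0.3, 6.0]
width: -0.0003
grasp_force: 2.6
```

Plus is latched, bottomed at 0.0056 as before. Next the square key.

Request:
drive_tool(targets=[[0, 0, 0, -0.02, 0], [0, 0, 0, -0.02, 0], [0, 0.033, 0, 0, 0], [0, 0.033, 0, 0, 0], [0, 0, 0, 0, 0]])

```text
clock: 16.35
position: [0.5717, 0.0141, 0.045]
tool_rot: [-2.356, -2.077, -0.002]
wrist_force: [0.4, -0.8, -0.7]
width: -0.0002
grasp_force: 0.0
```

Request:
drive_tool(targets=[[0, 0, 0, 0.015, 0], [0, 0, 0, 0.01, 0], [0, 0, 0, 0.002, 0], [0, 0, 0, 0.002, 0], [0, 0, 0, 0, 0]])

```text
clock: 16.85
position: [0.5706, 0.0102, 0.0153]
tool_rot: [-2.36, -2.072, 0.003]
wrist_force: [-2.3, -1.1, 3.2]
width: -0.0
grasp_force: 1.8
```

Request:
drive_tool(targets=[[0, 0, 0, 0.003, 0], [0, 0, 0, 0.003, 0], [0, 0, 0, 0.003, 0], [0, 0, 0, 0.002, 0], [0, 0, 0, 0, 0]])

```text
clock: 17.35
position: [0.572, 0.0107, 0.0055]
tool_rot: [2.359, 2.073, 0.001]
wrist_force: [-2.2, -0.7, 5.4]
width: 0.0001
grasp_force: 3.0
```

Square is latched. Now over to the bar centre.

Request:
drive_tool(targets=[[0, 0, 0, -0.02, 0], [0, 0, 0, -0.02, 0], [0, -0.033, -0.0315, 0, 0], [0, -0.033, -0.0315, 0, 0], [0, 0, 0, 0, 0]])

```text
clock: 17.85
position: [0.4953, -0.0479, 0.0432]
tool_rot: [-2.36, -2.067, 0.007]
wrist_force: [1.0, 1.2, -0.4]
width: 0.0004
grasp_force: 0.0
```

Request:
drive_tool(targets=[[0, 0, 0, 0.015, 0], [0, 0, 0, 0.008, 0], [0, 0, 0, 0, 0], [0, 0, 0, 0, 0]])

```text
clock: 18.25
position: [0.5009, -0.0463, 0.0216]
tool_rot: [-2.359, -2.074, 0.0]
wrist_force: [0.1, 1.4, 0.1]
width: -0.0005
grasp_force: 0.0
```

```bash
python3 - <<'E'
from h import *
go(.5,-.0472,.016,-7.4)
E
```

```text
t 18.25 p [ 0.5009 -0.0463  0.0216] yaw -7.36 tilt [-2.e-04  1.e-04 -1.e+00] d_tool [-0.001  -0.0008  0.0056] twist 0.0007 F [0.1  1.4  0.13]
```

Request:
drive_tool(targets=[[0, 0, 0, 0.004, 0], [0, 0, 0, 0.003, 0], [0, 0, 0, 0.003, 0], [0, 0, 0, 0.003, 0], [0, 0, 0, 0, 0]])

```text
clock: 18.75
position: [0.5012, -0.0465, 0.009]
tool_rot: [2.36, 2.073, 0.002]
wrist_force: [0.8, 1.2, 3.8]
width: -0.0002
grasp_force: 1.8
```

Request:
drive_tool(targets=[[0, 0, 0, 0.001, 0], [0, 0, 0, 0.001, 0], [0, 0, 0, 0.001, 0], [0, 0, 0, 0, 0], [0, 0, 0, 0, 0]])

```text
clock: 19.25
position: [0.5013, -0.0466, 0.0074]
tool_rot: [2.359, 2.073, 0.001]
wrist_force: [-2.8, 2.7, 12.0]
width: 0.0002
grasp_force: 6.4
```

The bar is on its stop (12 N, above the 4.6 N spring, at the expected height). Release and rise clear.

Request:
drive_tool(targets=[[0, 0, 0, -0.01, 0], [0, 0, 0, -0.03, 0], [0, 0, 0, -0.04, 0], [0, 0, 0, -0.04, 0], [0, 0, 0, 0, 0]])

```text
clock: 19.75
position: [0.5048, -0.0481, 0.1317]
tool_rot: [2.352, 2.067, 0.009]
wrist_force: [1.0, -0.7, 0.2]
width: -0.0001
grasp_force: 0.0
```

Request:
drive_tool(targets=[[0, 0.035, -0.02, 0, 0], [0, 0.035, -0.02, 0, 0], [0, 0.035, -0.02, 0, 0], [0, 0.035, -0.02, 0, 0], [0, 0, 0, 0, 0]])

```text
clock: 20.25
position: [0.4354, 0.1056, 0.124]
tool_rot: [-2.352, -2.077, 0.005]
wrist_force: [1.2, -0.8, 0.3]
width: 0.0001
grasp_force: 0.0
```

Request:
drive_tool(targets=[[0, 0.035, -0.02, 0, 0], [0, 0.035, -0.02, 0, 0], [0, 0, 0, 0, 0], [0, 0, 0, 0, 0]])

```text
clock: 20.65
position: [0.408, 0.1767, 0.125]
tool_rot: [2.358, 2.076, -0.003]
wrist_force: [0.3, 0.0, 0.2]
width: 0.0003
grasp_force: 0.0
```

```bash
python3 - <<'E'
from h import *
t=manip.grab_frame("top");b=manip.grab_frame("scene");b0=cv2.imread("pics/s5f.png");cv2.imwrite("pics/s8.png",b)
# height check in the scene view: key top centroid -> y,x implied at z=.034/.044, compare with fitted centres
w=np.zeros(b.shape[:2],np.uint8);w[190:262,280:385]=((b.min(2)>200)*255)[190:262,280:385]
for c in cv2.findContours(w,0,2)[0]:
    if cv2.contourArea(c)>40:
        for z in(.034,.044):
            r=cv2.minAreaRect(plane("scene",c[:,0].astype(float),z)[:,:2].astype(np.float32));print(z,np.round(r[0],4),np.round(r[1],3))
w=((t.min(2)>185)*255).astype(np.uint8);w[:165]=0;w[248:]=0;w[:,:272]=0;w[:,440:]=0
print("top")
for c in cv2.findContours(w,0,2)[0]:
    if cv2.contourArea(c)>40:
        r=cv2.minAreaRect(plane("top",c[:,0].astype(float),.039)[:,:2].astype(np.float32));print(np.round(r[0],4),np.round(r[1],3))
go(0,0,0)
E
```

```text
0.034 [ 0.4915 -0.1944] [0.052 0.012]
0.044 [ 0.4818 -0.2004] [0.051 0.011]
0.034 [ 0.5254 -0.2127] [0.078 0.035]
0.044 [ 0.5152 -0.2184] [0.077 0.035]
0.034 [ 0.5542 -0.1207] [0.04  0.039]
0.044 [ 0.5436 -0.1277] [0.04  0.038]
0.034 [ 0.5608 -0.0563] [0.033 0.034]
0.044 [ 0.5501 -0.0643] [0.033 0.034]
0.034 [ 0.5099 -0.0383] [0.142 0.028]
0.044 [ 0.4999 -0.0464] [0.14  0.027]
0.034 [0.5702 0.0106] [0.041 0.041]
0.044 [0.5594 0.0018] [0.04  0.041]
top
[ 0.479  -0.2204] [0.089 0.011]
[ 0.5007 -0.0474] [0.139 0.027]
[ 0.5138 -0.2265] [0.09  0.036]
[ 0.5521 -0.1197] [0.04  0.041]
[ 0.5614 -0.0555] [0.037 0.037]
[0.5702 0.01  ] [0.043 0.043]
t 20.75 p [0.4088 0.1759 0.1253] yaw -7.44 tilt [-6.e-04 -1.e-03 -1.e+00] d_tool [-0.2273 -0.3825  0.1257] twist None F [ 0.3  -0.21 -0.12]
```

All three keys sit at z = 0.034 (latched) and the bar is back at 0.044. The carton stands clear, so I'll hand in.

```bash
python3 -c "
from workcell import manip
print(manip.finish_job())"
```

```text
the job is handed in; nothing more can be done
None
```

I set the carton upright on the bare desk to the right of the console, latched round, plus and square in that order, pressed the bar to its stop and let it spring back, then handed in at about 21 s of the 54 s allowed; the verdict was not reported.

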